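# Press the bearing bushing home in the slicer's gear head

### The job

Take the slimmer of the two shouldered bronze bushings that stand on the round white board and press it into the bore of the hand slicer's gear head until its shoulder bottoms flush on the gear head's top face, then let go of it. The gear head sits on soft rubber mounts and gives way under the push, so press on by feel until the shoulder is really down, but steadily and never with more than 45 N. Leave the bigger bushing and everything else on the table where they are.

Things in the scene. Friction and masses are not known exactly. Their poses are not given: they have to be found in the camera images.
- bushing: The bushing to fit: bronze, round, closed top, 150 to 300 g, 62 mm high, standing on its foot. Origin: centre of the foot, z up its axis. From the foot: body 30 mm in diameter to 28 mm (its first 10 mm taper, 25.6 mm at the foot); shoulder 46 mm in diameter from 28 to 33 mm; plain neck to grip or push on, 32 mm in diameter, from 33 to 62 mm, flat top.
- bushing_shoulder (a point): Centre of the underside of the bushing's shoulder, 28 mm above its foot. Fully home it lies on the bore mouth.
- bushing_foot (a point): Centre of the bushing's foot, its lowest point.
- big_bushing: The other bushing, same shape and height but thicker (body 42 mm, shoulder 58 mm, neck 44 mm in diameter), standing on the board about 104 mm (centre to centre) from the first, on either side. It does not fit the bore; leave it. Origin at the centre of its foot.
- board: Round white polypropylene board, 250 mm in diameter, 12 mm thick, fixed to the table, which carries both bushings. Origin at the centre of its underside.
- gear_head: Aluminium block 90 by 90 by 45 mm high, origin at the centre of its underside, its top face 72 mm above the table. A crank sticks out from its +x side, below the top face; corner bolt heads stand 2.5 mm above it. On rubber mounts: it only moves straight down and springs back, a few millimetres (under 10 mm) at drag force, then rigid.
- slicer_foot: Grey foot plate of the slicer under the gear head, 110 mm square, 12 mm thick, screwed to the table. Origin at the centre of its underside.
- bore_mouth (a point): Centre of the mouth of the upright bore in the top face: 31 mm in diameter, 2 mm chamfer, right through. Three sprung balls 8 mm below the mouth grip the bushing: free for the first 12 mm, then a light bite of 3 to 9 N, then 7 to 14 N of steady drag, and it stays where left. The force climbs again when the shoulder meets the top face; 20 to 25 N is enough.
- jar: Closed glass jar with clip-on lid, 72 mm in diameter, 101 mm high; leave it. Origin at the centre of its underside.
- mill: Dark wooden pepper mill, 54 mm in diameter, 122 mm high; leave it. Origin at the centre of its underside.
- bowl_a: Porcelain rice bowl, 114 mm in diameter, 58 mm high; leave it. Origin at the centre of its underside.
- bowl_b: A second porcelain rice bowl like the first; leave it. Origin likewise.
- colander: Steel colander, 190 mm in diameter, 85 mm high, two side handles; leave it. Origin at the centre of its underside.
- scoop: White plastic rice scoop lying flat, 190 mm long, 8 mm thick; leave it. Origin where the handle meets the blade.
Mind the look-alikes: they are no part of the job. What is shaped like the bushing but purple is not meant.

How it is judged:
On the way:
1. the slim bushing is started in the bore: foot at least 4 mm below the bore mouth and within 3 mm of its axis (z of bushing_foot in the frame of bore_mouth below -0.004 m and horizontal distance between bushing_foot and bore_mouth below 0.003 m), for 0.05 s.
At the end, for the whole second after the job is handed in: the slim bushing sits in the bore with the underside of its shoulder less than 1.5 mm above the gear head's top face, within 2.5 mm of the bore's axis and within 0.05 rad of square, let go and at rest (z of bushing_shoulder in the frame of bore_mouth below 0.0015 m and horizontal distance between bushing_shoulder and bore_mouth below 0.0025 m and angle between the z axis of bushing and the z axis of gear_head, either way round below 0.05 rad and linear speed of bushing below 0.01 m/s); the robot touches nothing.
It fails at once if the bushing is pushed or knocked against the gear head with more than 45 N, which with the balls' own sideways grip makes more than 80 N of contact force in all (contact force between bushing and gear_head above 80 N).
It fails at once if another thing on the table is shifted by more than 40 mm or (all but the scoop) tipped by more than 0.35 rad (distance of any of jar, mill, bowl_a, bowl_b, colander, scoop, big_bushing from where it was at the start of the episode above 0.04 m or angle between any of jar, mill, bowl_a, bowl_b, colander, big_bushing's own z axis and vertical above 0.35 rad).
It also fails if it takes over 58 s, if anything falls off the work surface, if the arm or the gripper's body presses on something with over 40 N, if the wrist force passes 120 N, or if a joint passes its speed limit or range.

### The arm

A 6-joint arm with a two-finger parallel gripper is mounted at the origin on the work surface. World frame = base frame: x ahead of the robot, y to its left, z up, the work surface at z = 0. Lengths are in m, angles in rad, forces in N, time in s.
With the tool pointing down it reaches from about 0.275 to 0.725 m from the base axis. Payload 5.6 kg.
Tool frame: the origin (TCP) lies between the finger pads; the fingertips stand 8 mm ahead of it and the grasp point (between the pads) lies 11 mm behind it; y points along the fingers, z is the direction in which the jaws open and shut, and the axes are right-handed (so a half turn about y gives the same grasp; the last joint's range is limited). The gripper opens to 85 mm and grips with 20 to 120 N. Pads are 22 mm wide; open, the fingers measure 114 mm over their backs; the gripper's body (76 mm by 85 mm) begins 54 mm behind the grasp point. The pads swing forward as they close: fully open they stand 13 mm farther back than shut.
Start: joints at [1.618, 0.255, 0.108, 0, -1.424, -0.285], TCP at [0.13, 0.535, 0.203] pointing down, gripper open.
Joint ranges: [-2.95, 2.95], [-1.21, 1.97], [-1.09, 1.5], [-2.87, 1.71], [-2.94, -0.07], [-3.05, 3.05]. Speed limits (rad/s): [2.57, 2.57, 3.14, 3.14, 3.14, 3.14].

### API

Orientations are given as a unit quaternion [x, y, z, w].
In Python, from cell import * gives the robot as it stands. Calls block until the motion is done:
- reach(position, orientation): joint-space move of the TCP to a pose.
- servo_line(position, feed=0.15, frame=None, max_force=None): straight line of the TCP; frame=None keeps the orientation; feed is the mean speed in m/s. With max_force (N) it stops when the force on the tool has changed by that much, and returns True; else False.
- move_j(angles): joint-space move.
- gripper_to(opening, grip_force=None): finger opening in m; grip_force is the grip in N (None keeps the last); returns when the fingers have stopped.
- pause(seconds).
- inverse_kinematics(position, orientation): joint angles nearest the present ones, or None.
- get_state(): the state.
- grab_frame(name): name is "scene" or "top"; returns a dict with "color" (480x640x3 uint8, red, green, blue), "intrinsics" (3x3 intrinsics, pixels), "world_to_cam" (4x4, takes a point from world to camera coordinates). Camera axes: x right, y down, z forward; pixel columns grow to the right and rows downward; lengths in m; the calibration is good to about 2 mm. A picture is of the moment at which its call begins. There is no depth.
A pose or a line that the arm cannot do raises IKError and nothing moves.
- finish_job(): hands the job in, once; it reports no verdict.
Trained networks look in a picture, given as the dict that the camera call returned (one of the last four; its "shot" number tells which), for a name from the list of things; names that differ only in an ending like _2 or _b are one class to them, and where a whole thing is asked for, a point or a joint stands for the part that bears it (a point fixed in the world has none). Each returns a list of dicts, best first, with "conf" (0 to 1); they miss things now and then, are a little off and sometimes report something else, mostly with a low value. They report only what shows in the picture. A call takes as long as a camera call. They do not tell look-alikes from the thing itself.
- cut_out(picture, query): "pixels" (480x640 bool, what is visible of it) and "bbox" ([left, top, right, bottom] in pixels, round what is visible of it).
The state is a dict: "t": time; "q": joint angles; "joint_vel": joint speeds; "effort": joint torques, N m; "eef_pos": TCP position; "orientation": TCP orientation; "contact_force": force on the tool from outside, world axes, zero at the start; "ft_torque": the same for the moment, N m; "opening": finger opening in m.
Only numpy, scipy, OpenCV 4.12 (cv2) and the standard library are available. Lean on these libraries where they do the work, as an engineer would, in place of code of your own. Each camera call takes 0.05 s, during which the arm holds its last target.

## Working session

There is one attempt and no reset: what is moved stays moved. The work goes in short steps, each a Python script; the robot and the scene stay as the last script left them, time stands still between calls to the robot, and variables do not carry over. Pictures are saved under pics/ and viewed, and the job is handed in when it is done.

```bash
mkdir -p pics; ls; python3 - <<'E'
from cell import *
import cv2,numpy as np,pickle
d={}
for n in("scene","top"):
    f=grab_frame(n); d[n]=f; cv2.imwrite(f"pics/{n}0.png",f["color"][:,:,::-1])
    print(n,f["intrinsics"],f["world_to_cam"])
    for q in("bushing","big_bushing","gear_head","board","slicer_foot"):
        r=cut_out(f,q)
        print(n,q,[(round(x["conf"],2),x["bbox"],int(x["pixels"].sum())) for x in r])
        d[n+q]=r
pickle.dump(d,open("d0.pkl","wb"))
print(get_state())
E
```

```text
pics
scene [[505.6045039    0.         323.68333796]
 [  0.         505.6045039  237.43778712]
 [  0.           0.           1.        ]] [[-0.63619081  0.77139247 -0.01465961  0.31538222]
 [ 0.5937917   0.47740946 -0.64768173 -0.3484736 ]
 [-0.49261817 -0.42075391 -0.76176996  1.47769054]
 [ 0.          0.          0.          1.        ]]
scene bushing [(0.87, [302.3, 196.9, 321.3, 228.9], 396), (0.81, [340.8, 306.9, 366.6, 336.7], 482), (0.75, [357.9, 210.5, 377.2, 239.7], 405)]
scene big_bushing [(0.83, [390.9, 232.1, 417.0, 265.2], 628)]
scene gear_head [(0.91, [214.1, 147.4, 279.3, 199.3], 1720)]
scene board [(0.81, [329.8, 208.0, 440.2, 296.9], 6436)]
scene slicer_foot [(0.77, [213.9, 149.5, 285.4, 199.1], 2219)]
top [[622.93669093   0.         311.14408233]
 [  0.         622.93669093 238.44353654]
 [  0.           0.           1.        ]] [[ 0.00749473 -0.99984767 -0.01576285  0.10106175]
 [-0.99177417 -0.00541807 -0.12788525  0.60495194]
 [ 0.12778037  0.01659165 -0.9916637   1.20866994]
 [ 0.          0.          0.          1.        ]]
top bushing [(0.82, [232.7, 179.5,
[... 365 characters left out ...]
07.2, 324.9], 3539)]
{'t': 0.6, 'q': array([ 1.61757663e+00,  2.55060854e-01,  1.08186698e-01, -1.23634779e-05,
       -1.42389727e+00, -2.84607561e-01]), 'joint_vel': array([-7.36217226e-04, -1.70705777e-03,  3.99388873e-05,  4.68852257e-04,
       -2.21424062e-04, -7.32879342e-04]), 'effort': array([ 3.21657744e-04, -3.86189246e+01,  2.37979782e+01,  5.36608234e+00,
       -6.78206088e-04, -1.02247682e-06]), 'eef_pos': array([0.12954145, 0.53451156, 0.20259665]), 'orientation': array([ 0.08388153,  0.70212116, -0.70210522, -0.08389296]), 'contact_force': array([ 0.0335442 , -0.77813894,  0.01838512]), 'ft_torque': array([0.01551725, 0.03997166, 0.02231125]), 'opening': 0.08546053805109877}
```

View pics/scene0.png

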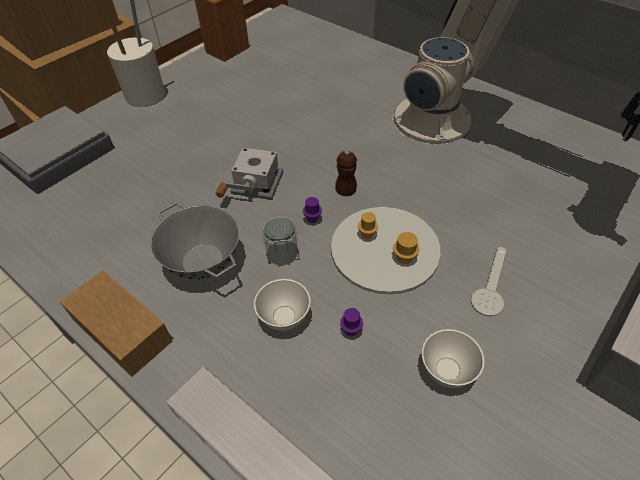

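View pics/top0.png

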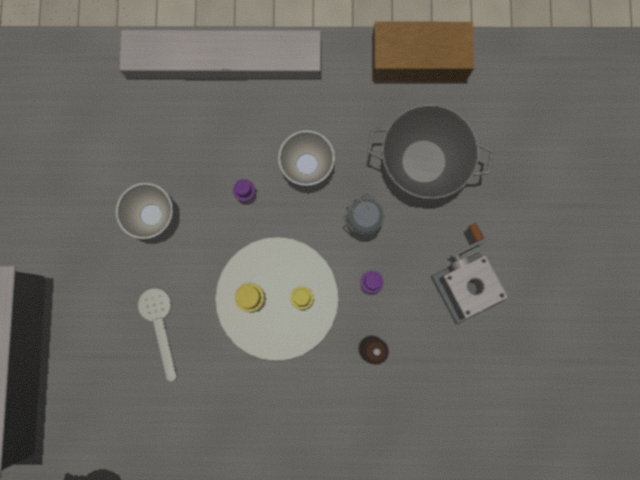

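```bash
python3 - <<'E'
import cv2
a=cv2.imread("pics/top0.png"); b=cv2.imread("pics/scene0.png")
cv2.imwrite("pics/top_crop.png",cv2.resize(a[220:375,210:400],None,fx=4,fy=3.8,interpolation=2))
cv2.imwrite("pics/gh_crop.png",cv2.resize(a[215:335,420:530],None,fx=5,fy=5,interpolation=2))
cv2.imwrite("pics/scene_crop.png",cv2.resize(b[130:345,205:450],None,fx=3,fy=2.7,interpolation=2))
E
```

```text
(no output)
```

View pics/top_crop.png

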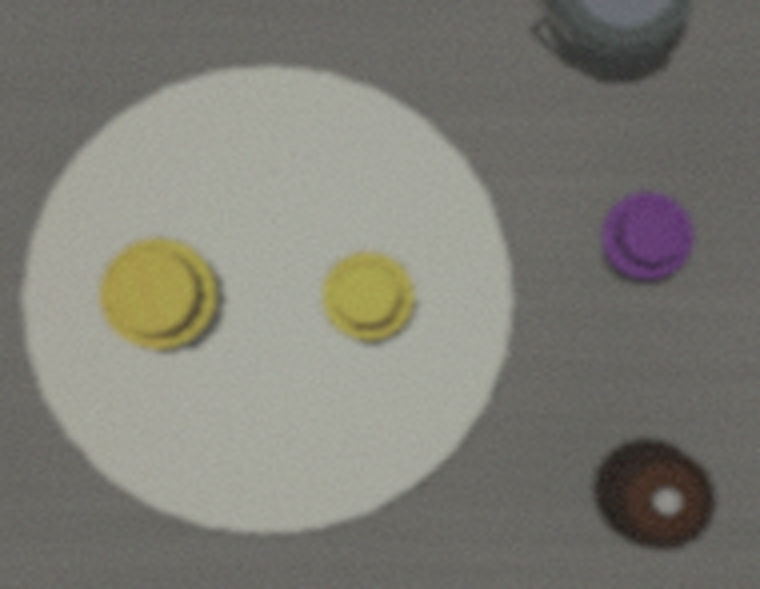

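View pics/gh_crop.png

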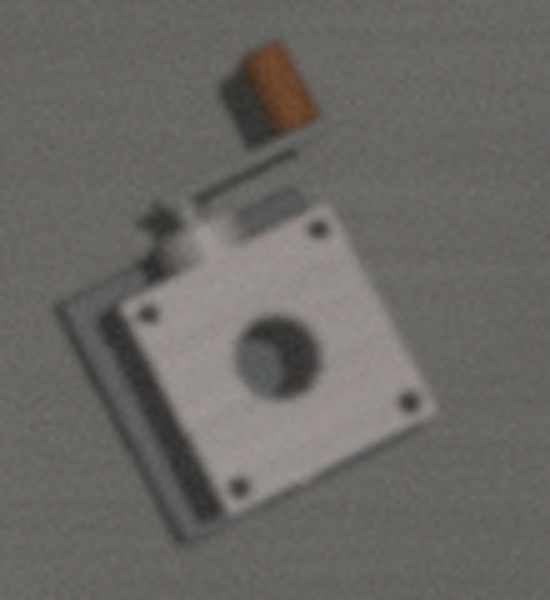

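View pics/scene_crop.png

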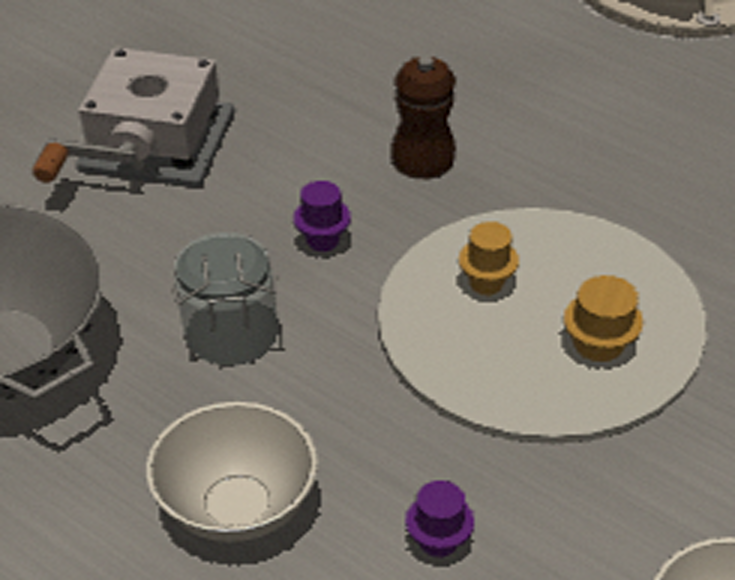

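Candidates for the slim bushing, as top / scene pixels:
- Slim bronze: (302,298) / (368,225).
- Big bronze: (249,297) / (405,248).
- Purple look-alikes: (372,283) / (312,211) and (244,190) / (352,322).

The crop confirms that the bronze one at top (302,298), with the smaller shoulder, is the right one. The gear head's bore is at about top (475,286), with the crank on its upper-left side. Next I'll fit the positions.

```bash
cat > h.py <<'E'
import numpy as np,cv2
from scipy.optimize import minimize, least_squares
from scipy.spatial.transform import Rotation as R
def proj(f,P):
    P=np.atleast_2d(P).astype(float); W=np.array(f["world_to_cam"]);K=np.array(f["intrinsics"])
    c=P@W[:3,:3].T+W[:3,3]; u=c@K.T; return u[:,:2]/u[:,2:]
def back(f,uv,z):
    W=np.array(f["world_to_cam"]);K=np.array(f["intrinsics"])
    d=W[:3,:3].T@np.linalg.solve(K,[uv[0],uv[1],1]); o=-W[:3,:3].T@W[:3,3]
    return o+d*(z-o[2])/d[2]
T=np.linspace(0,2*np.pi,48,endpoint=False)
def ring(c,r,z): return np.c_[c[0]+r*np.cos(T),c[1]+r*np.sin(T),np.full(48,z)]
def sil(f,c,z0,dims=((12.8,0),(15,10),(15,28),(23,28),(23,33),(16,33),(16,62))):
    m=np.zeros((480*4,640*4),np.uint8)
    for a,b in zip(dims[:-1],dims[1:]):
        p=proj(f,np.r_[ring(c,a[0]/1e3,z0+a[1]/1e3),ring(c,b[0]/1e3,z0+b[1]/1e3)])
        h=cv2.convexHull(((p+.5)*4-.5).astype(np.float32)); cv2.fillPoly(m,[np.round(h).astype(np.int32)],255)
    return cv2.resize(m,(640,480),interpolation=cv2.INTER_AREA)/255.
def fitb(f,mask,c0,z0):
    M=cv2.GaussianBlur(mask.astype(np.float32),(0,0),.7)
    g=lambda c:((cv2.GaussianBlur(sil(f,c,z0).astype(np.float32),(0,0),.7)-M)**2).sum()
    r=minimize(g,c0,method="Nelder-Mead",options=dict(initial_simplex=np.array(c0)+np.array([[0,0],[.006,0],[0,.006]]),xatol=1e-4,fatol=1e-3))
    return r.x,r.fun
E
python3 - <<'E'
import pickle
from h import *
d=pickle.load(open("d0.pkl","rb"))
t,s=d["top"],d["scene"]
c0=back(t,(302,298),.07)[:2]; print("c0",c0)
sel={}
for n,uv in(("top",(302,298)),("scene",(368,225))):
    f=d[n]
    m=[r for r in d[n+"bushing"] if r["pixels"][uv[1],uv[0]]][0]["pixels"]
    print("net",n,fitb(f,m,c0,.012),m.sum())
    hsv=cv2.cvtColor(f["color"],cv2.COLOR_RGB2HSV)
    k=((hsv[...,1]>90)&(hsv[...,0]<45)&(hsv[...,0]>8)).astype(np.uint8)
    l=cv2.connectedComponents(k)[1]; k=(l==l[uv[1],uv[0]])
    print("col",n,fitb(f,k,c0,.012),k.sum())
# top-face corner bolts/bore via blob centroids
for n,box in(("top",(440,250,512,322)),("scene",(228,145,282,190))):
    f=d[n];g=cv2.cvtColor(f["color"],cv2.COLOR_RGB2GRAY)
    x0,y0,x1,y1=box;c=g[y0:y1,x0:x1]
    gm=d[n+"gear_head"][0]["pixels"]
    print(n,np.percentile(g[gm],[5,25,50,75,95]))
R0=R.from_quat([ 0.08388153,  0.70212116, -0.70210522, -0.08389296]).as_matrix();print(R0)
E
```

```text
c0 [0.48429844 0.12126753]
net top (array([0.48693555, 0.12177327]), np.float64(2.2310290336608887)) 422
col top (array([0.48593278, 0.12276014]), np.float64(12.513360023498535)) 390
net scene (array([0.48863647, 0.12408719]), np.float64(1.9657121896743774)) 405
col scene (array([0.48909508, 0.12476786]), np.float64(3.5094797611236572)) 389
top [ 57.   107.75 141.   145.   148.  ]
scene [ 51.  68.  95. 150. 154.]
[[-9.71851720e-01 -1.33759821e-05 -2.35593364e-01]
 [ 2.35593364e-01  2.43010308e-05 -9.71851720e-01]
 [ 1.87246328e-05 -1.00000000e+00 -2.04657060e-05]]
```

```bash
cat >> h.py <<'E'
def fitface(f,x0):
    g=cv2.GaussianBlur(cv2.cvtColor(f["color"],cv2.COLOR_RGB2GRAY),(0,0),.6).astype(np.float32)
    def model(p,s=4):
        x,y,th,br,bg,bd=p
        m=np.zeros((480*s,640*s),np.float32)
        c,sn=np.cos(th),np.sin(th)
        q=np.array([[x+c*a-sn*b,y+sn*a+c*b,.072] for a,b in((.045,.045),(-.045,.045),(-.045,-.045),(.045,-.045))])
        cv2.fillPoly(m,[np.round((proj(f,q)+.5)*s-.5).astype(np.int32)],1.)
        return m,q
    return g,model
def bore(f,uv,half=14,mode="dark"):
    """ellipse of dark bore in bright face: subpixel by hull of contour at half level -> circle centre at z=.072"""
    u,v=map(int,uv); s=8
    g=cv2.cvtColor(f["color"],cv2.COLOR_RGB2GRAY)[v-half:v+half+1,u-half:u+half+1]
    b=cv2.resize(g,None,fx=s,fy=s,interpolation=cv2.INTER_CUBIC)
    th=(np.percentile(g,75)+np.percentile(g,8))/2+12
    k=(b<th).astype(np.uint8); l=cv2.connectedComponents(k)[1]; c=half*s+s//2
    k=(l==l[c,c]).astype(np.uint8) if k[c,c] else k
    h=cv2.convexHull(max(cv2.findContours(k,0,2)[0],key=cv2.contourArea))
    m=np.zeros_like(k);cv2.fillPoly(m,[h],1)
    M=cv2.moments(m,True);cx,cy=M["m10"]/M["m00"],M["m01"]/M["m00"]
    a=np.sqrt(M["m00"]/np.pi)/s
    return np.array([u-half+(cx+.5)/s-.5,v-half+(cy+.5)/s-.5]),a
E
python3 - <<'E'
import pickle
from h import *
d=pickle.load(open("d0.pkl","rb"))
for n,uv in(("top",(475,286)),("scene",(254,162))):
    f=d[n]
    e,a=bore(f,uv,12 if n=="top" else 10); P=back(f,e,.072)
    print(n,"bore",e,a,P, "pred ring r",[np.sqrt(cv2.contourArea(proj(f,ring(P,r,.072)).astype(np.float32))/np.pi) for r in(.0155,.0175)])
    # face: bright mask (hull)
    g=cv2.cvtColor(f["color"],cv2.COLOR_RGB2GRAY)
    thr=118
    k=cv2.resize(g,None,fx=8,fy=8,interpolation=cv2.INTER_CUBIC)>thr
    k=k.astype(np.uint8)
    win=np.zeros_like(k);u,v=uv;win[(v-45)*8:(v+45)*8,(u-45)*8:(u+45)*8]=1;k*=win
    k=cv2.morphologyEx(k,cv2.MORPH_OPEN,np.ones((41,41)))
    c=max(cv2.findContours(k,0,2)[0],key=cv2.contourArea)
    h=cv2.convexHull(c);box=cv2.approxPolyDP(h,0.04*cv2.arcLength(h,True),True)[:,0]
    q=(box+.5)/8-.5
    W=np.array([back(f,x,.072) for x in q]);print(np.round(q,1).tolist(),np.round(W,4).tolist())
    if len(W)==4:
        print("sides",np.linalg.norm(W-np.roll(W,1,0),axis=1),"centre",W.mean(0), "yaw", np.degrees(np.arctan2(*(W[1]-W[0])[1::-1]))%90)
E
```

```text
top bore [475.31546607 285.99922375] 8.722729502963462 [ 0.50956332 -0.21223937  0.072     ] pred ring r [np.float64(8.064840085278489), np.float64(9.10546936246798)]
[[457.9, 258.9], [489.3, 262.6], [502.7, 287.4], [498.8, 300.9], [461.9, 309.8], [448.7, 284.6]] [[0.5617, -0.1801, 0.072], [0.555, -0.2404, 0.072], [0.5072, -0.2646, 0.072], [0.4813, -0.2564, 0.072], [0.4638, -0.1855, 0.072], [0.512, -0.1612, 0.072]]
scene bore [253.73187664 161.32630242] 5.509882520959865 [ 0.51445209 -0.20868222  0.072     ] pred ring r [np.float64(5.06571386988682), np.float64(5.719429925311737)]
[[240.1, 150.7], [270.3, 150.3], [267.8, 170.7], [236.8, 171.1]] [[0.5071, -0.2647, 0.072], [0.458, -0.2054, 0.072], [0.5176, -0.1574, 0.072], [0.5659, -0.2158, 0.072]]
sides [0.07648022 0.07693728 0.07647398 0.07580656] centre [ 0.51213656 -0.21082352  0.072     ] yaw 39.598177901492164
```

```bash
cat >> h.py <<'E'
def ori(a): # jaw axis z at angle a in world xy, fingers down
    z=np.array([np.cos(a),np.sin(a),0]);y=np.array([0,0,-1.]);x=np.cross(y,z)
    return R.from_matrix(np.c_[x,y,z]).as_quat()
E
python3 - <<'E'
from cell import *
from h import *
B=np.array([.4878,.1230]);G=np.array([.512,-.2105])
for a in(np.pi,0):
    for P in((*B,.15),(*B,.057),(*G,.2),(*G,.08)):
        print(a,P,inverse_kinematics(P,ori(a)))
a=min((np.pi,0),key=lambda a:abs(inverse_kinematics((*B,.15),ori(a))[5]-get_state()["q"][5]))
reach((*B,.15),ori(a))
print(a,get_state()["t"])
f=grab_frame("scene");cv2.imwrite("pics/s1.png",cv2.resize(f["color"][130:330,260:460,::-1],None,fx=3,fy=3))
E
```

```text
3.141592653589793 (np.float64(0.4878), np.float64(0.123), 0.15) [ 0.558955    0.18564227 -0.11620937  0.         -1.26894469 -0.558955  ]
3.141592653589793 (np.float64(0.4878), np.float64(0.123), 0.057) [ 0.558955    0.25946847 -0.27357803  0.         -1.03774982 -0.558955  ]
3.141592653589793 (np.float64(0.512), np.float64(-0.2105), 0.2) [-0.1074075   0.26298208  0.11221738  0.         -1.42003162  0.1074075 ]
3.141592653589793 (np.float64(0.512), np.float64(-0.2105), 0.08) [-0.1074075   0.32987266 -0.10822317  0.         -1.1327005   0.1074075 ]
0 (np.float64(0.4878), np.float64(0.123), 0.15) [ 0.558955    0.18564227 -0.11620937  0.         -1.26894469  2.58263765]
0 (np.float64(0.4878), np.float64(0.123), 0.057) [ 0.558955    0.25946847 -0.27357803  0.         -1.03774982  2.58263765]
0 (np.float64(0.512), np.float64(-0.2105), 0.2) [-0.1074075   0.26298208  0.11221738  0.         -1.42003162 -3.03418516]
0 (np.float64(0.512), np.float64(-0.2105), 0.08) [-0.1074075   0.32987266 -0.10822317  0.         -1.1327005  -3.03418516]
3.141592653589793 2.575
```

View pics/s1.png

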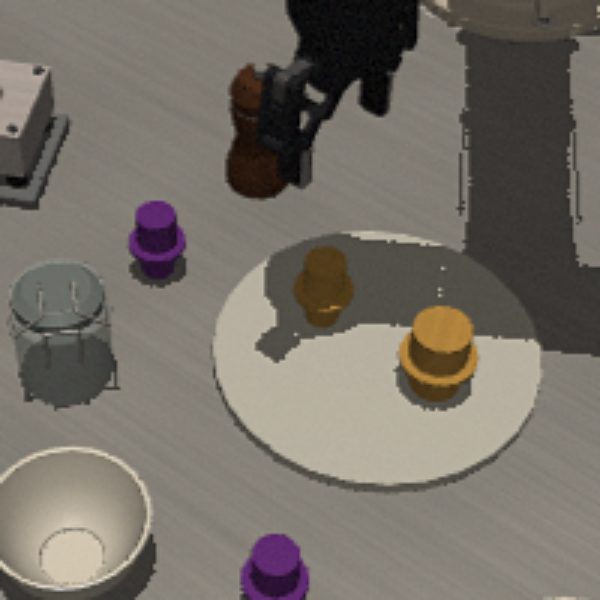

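The open gripper is above the slim bushing (crop (325,285)), and the mill is well behind it. Descending to grip.

```bash
python3 - <<'E'
from cell import *
from h import *
B=np.array([.4878,.1230])
print(servo_line((*B,.058),feed=.1,max_force=8)); s=get_state();print(s["eef_pos"],s["contact_force"],s["t"])
gripper_to(0.0,40); s=get_state();print(s["opening"],s["eef_pos"],s["contact_force"],s["t"])
for n in("scene","top"):
    f=grab_frame(n)
    if n=="scene": c=f["color"][130:330,260:460]
    else: c=f["color"][220:380,210:370]
    cv2.imwrite(f"pics/{n}2.png",cv2.resize(c[:,:,::-1],None,fx=3,fy=3))
E
```

```text
False
[0.48832376 0.12324838 0.05862761] [ 1.08121949 -0.04983233 -0.01653564] 3.6917
-7.167196056587349e-05 [0.48779252 0.12300664 0.05798218] [-0.66612708 -0.30114005 -0.01029554] 4.4583
```

View pics/scene2.png

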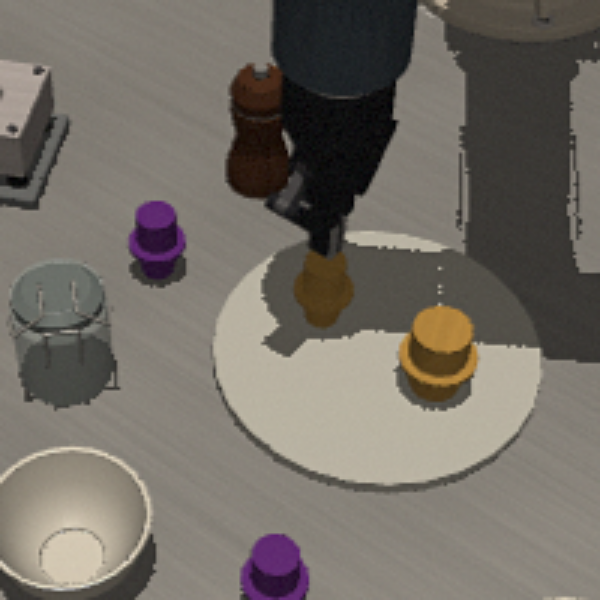

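```bash
python3 - <<'E'
from cell import *
from h import *
s=get_state(); print(s["eef_pos"],R.from_quat(s["orientation"]).as_matrix().round(3).tolist())
f=grab_frame("scene");t=grab_frame("top")
for P in((.4878,.123,.05),(.4878,.123,.058),(.4878,.123,.074),(.4878,.123,.012)):
    print(P,(proj(f,P)-[260,130])*3,(proj(t,P)))
c=f["color"][160:245,330:430];cv2.imwrite("pics/s3.png",cv2.resize(cv2.convertScaleAbs(c[:,:,::-1],alpha=2.2),None,fx=7,fy=7,interpolation=2))
cv2.imwrite("pics/t3.png",cv2.resize(cv2.convertScaleAbs(t["color"][230:370,230:400,::-1],alpha=2),None,fx=4,fy=4,interpolation=2))
E
```

```text
[0.48779303 0.12300396 0.0579959 ] [[-0.0, -0.0, -1.0], [1.0, -0.0, -0.0], [-0.0, -1.0, 0.0]]
(0.4878, 0.123, 0.05) [[322.16654757 279.37557052]] [[301.44370138 296.54067351]]
(0.4878, 0.123, 0.058) [[322.71072797 272.26100033]] [[301.31576479 296.3955406 ]]
(0.4878, 0.123, 0.074) [[323.81670898 257.80149477]] [[301.05481536 296.09951622]]
(0.4878, 0.123, 0.012) [[319.6586794  312.16323442]] [[302.02941923 297.20511935]]
```

View pics/s3.png

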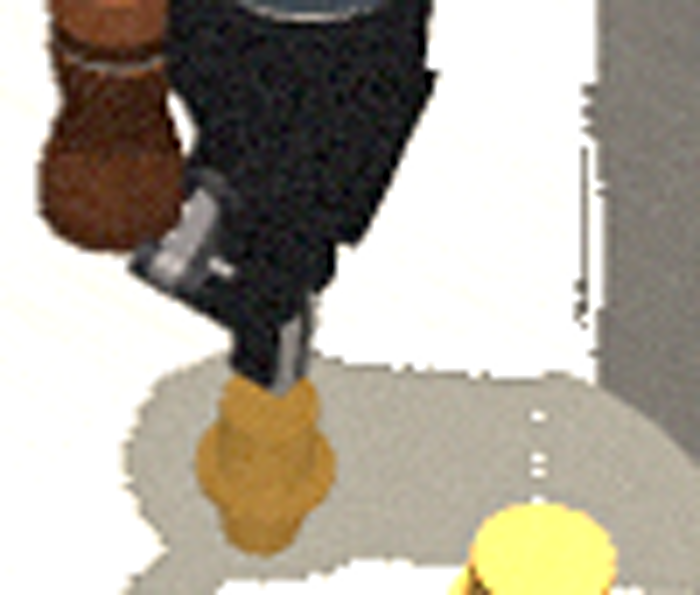

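View pics/t3.png

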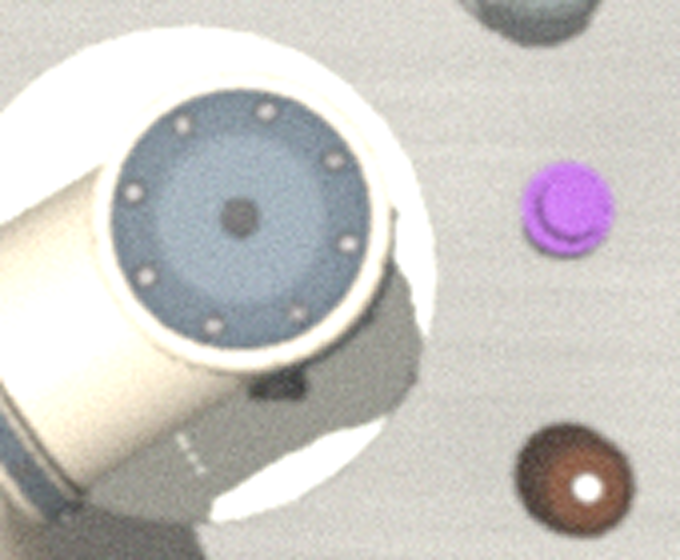

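The fingers shut to 0 mm without gripping. In the scene view (crop (275,390)) their tips appear to sit on the top of the neck, about 24 mm higher than I computed, and the bushing hasn't moved. I'll probe gently to find where the tips really are.

```bash
python3 - <<'E'
from cell import *
from h import *
t=grab_frame("top")
for z in(.2,.3,.4,.5): print(z,proj(t,(.4878,.123,z)))
p=get_state()["eef_pos"]; q0=get_state()
print(q0["contact_force"])
r=servo_line((.4878,.123,.054),feed=.02,max_force=4); s=get_state();print(r,s["eef_pos"],s["contact_force"],s["t"])
f=grab_frame("scene")
c=f["color"][160:245,330:430];cv2.imwrite("pics/s4.png",cv2.resize(cv2.convertScaleAbs(c[:,:,::-1],alpha=2.2),None,fx=7,fy=7,interpolation=2))
E
```

```text
0.2 [[298.73058055 293.46287444]]
0.3 [[296.46217415 290.88956511]]
0.4 [[293.68040475 287.73389023]]
0.5 [[290.18876819 283.77293292]]
[-0.48750946  0.96420881  0.06230256]
False [0.48765554 0.12289469 0.05376091] [-0.99562145 -0.53879383  0.35288679] 5.0583
```

View pics/s4.png

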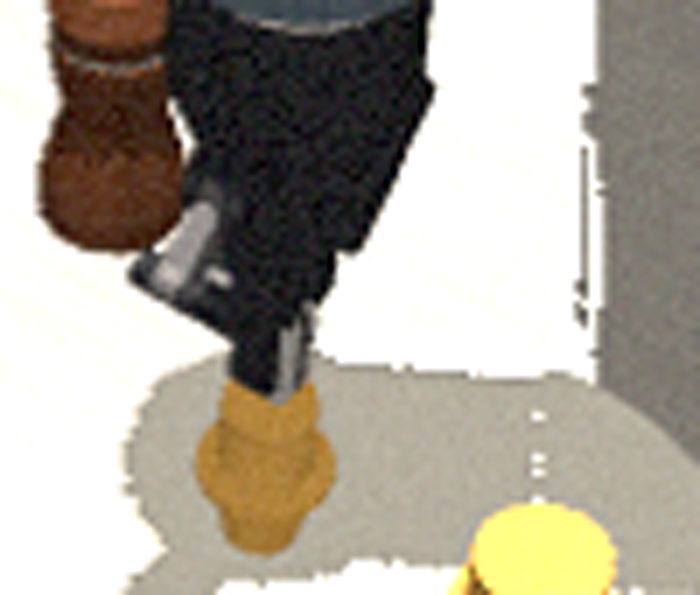

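Still no contact, so the closed tips are above the neck top. The lowest visible finger corner is the one nearest the camera, which makes the tips look lower than they are. I'll keep going down slowly with a force guard.

```bash
python3 - <<'E'
from cell import *
from h import *
r=servo_line((.4878,.123,.034),feed=.02,max_force=4); s=get_state();print(r,s["eef_pos"],s["contact_force"],s["t"],s["opening"])
f=grab_frame("scene")
c=f["color"][160:245,330:430];cv2.imwrite("pics/s5.png",cv2.resize(cv2.convertScaleAbs(c[:,:,::-1],alpha=2.2),None,fx=7,fy=7,interpolation=2))
E
```

```text
True [0.48815279 0.12299006 0.04540527] [-1.29445298  1.13426832  5.71876644] 5.675 0.00011812855014227928
```

View pics/s5.png

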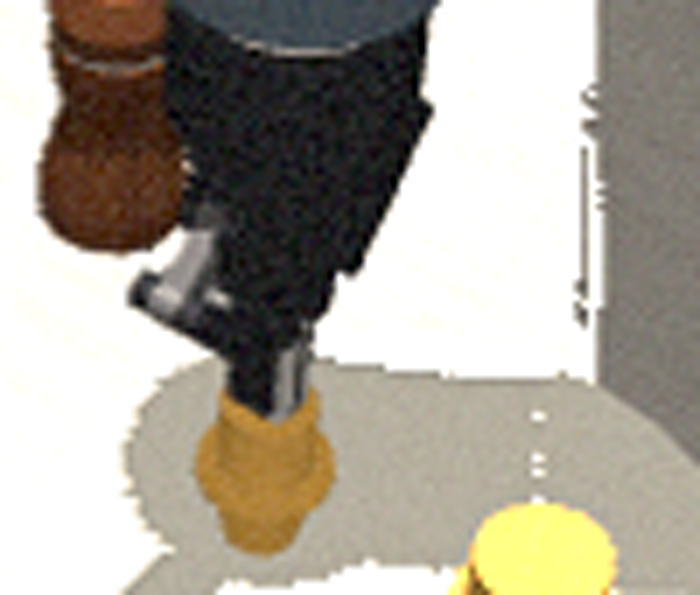

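Contact came at TCP z = 0.0454 with the neck top at about 0.074. The real closed fingertips are therefore about 29 mm behind the reported TCP, where the sheet says 8 mm ahead. I'll use the measured offset: lift, open, and go deeper.

```bash
python3 - <<'E'
from cell import *
from h import *
servo_line((.4878,.123,.075),feed=.1)
gripper_to(.08)
r=servo_line((.4878,.123,.019),feed=.06,max_force=6); s=get_state();print(r,s["eef_pos"],s["contact_force"],s["t"],s["opening"])
f=grab_frame("scene")
c=f["color"][160:245,330:430];cv2.imwrite("pics/s6.png",cv2.resize(cv2.convertScaleAbs(c[:,:,::-1],alpha=2.2),None,fx=7,fy=7,interpolation=2))
if not r:
    gripper_to(0.0,60); s=get_state();print(s["opening"],s["eef_pos"],s["contact_force"],s["t"])
    f=grab_frame("scene")
    c=f["color"][160:245,330:430];cv2.imwrite("pics/s7.png",cv2.resize(cv2.convertScaleAbs(c[:,:,::-1],alpha=2.2),None,fx=7,fy=7,interpolation=2))
E
```

```text
False [0.48818654 0.12318297 0.01940974] [-0.50438311 -1.12786955 -0.28747375] 8.0 0.08007671373929881
0.029718455193640705 [0.48793474 0.12301709 0.01932655] [-1.77243873 -0.26387727  4.13199851] 8.5667
```

View pics/s6.png

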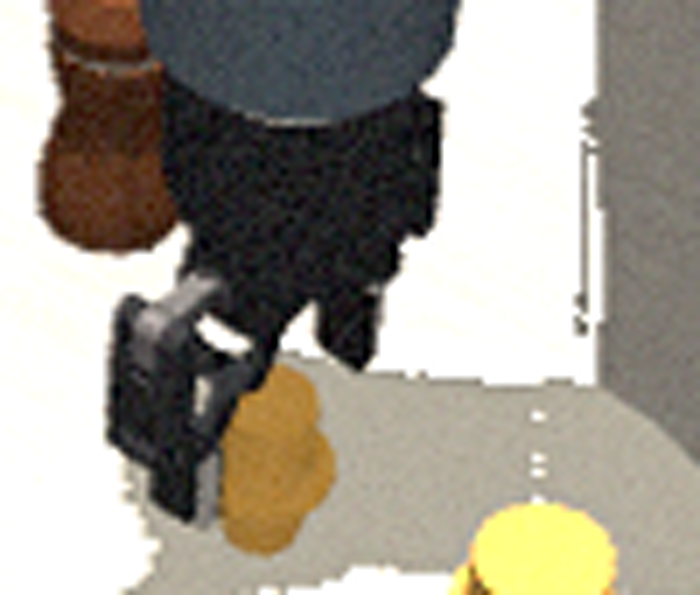

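```bash
ls pics
```

```text
gh_crop.png
s1.png
s3.png
s4.png
s5.png
s6.png
s7.png
scene0.png
scene2.png
scene_crop.png
t3.png
top0.png
top2.png
top_crop.png
```

View pics/s7.png

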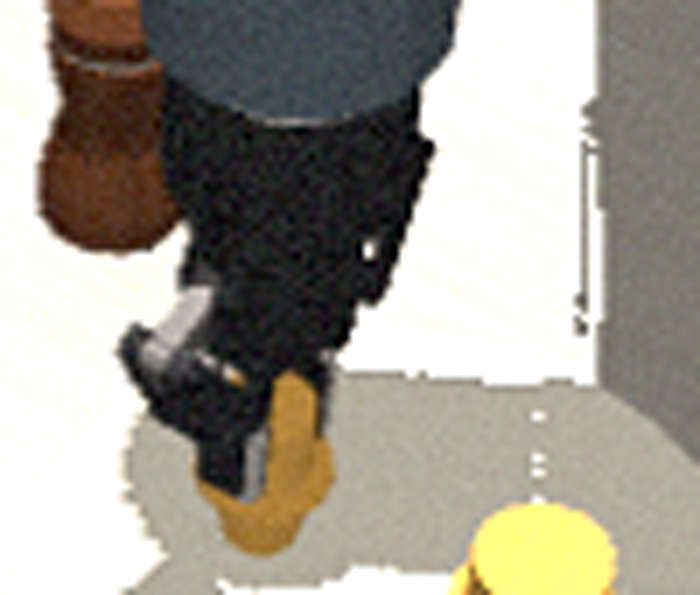

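```bash
python3 - <<'E'
from cell import *
from h import *
f=grab_frame("scene")
for x in(.503,.513):
  for y in(.112,.123,.134):
    print(x,y,((proj(f,(x,y,.0475))-[330,160]+.5)*7).round(0))
print(get_state()["contact_force"],get_state()["ft_torque"])
c=f["color"][195:250,345:395];cv2.imwrite("pics/s8.png",cv2.resize(cv2.convertScaleAbs(c[:,:,::-1],alpha=2.4),None,fx=12,fy=10.9,interpolation=2))
E
```

```text
0.503 0.112 [[210. 462.]]
0.503 0.123 [[237. 478.]]
0.503 0.134 [[264. 494.]]
0.513 0.112 [[191. 480.]]
0.513 0.123 [[218. 496.]]
0.513 0.134 [[246. 512.]]
[-1.51365473 -0.01969985  4.21302618] [-0.04555448  0.48882362  0.06046558]
```

View pics/s8.png

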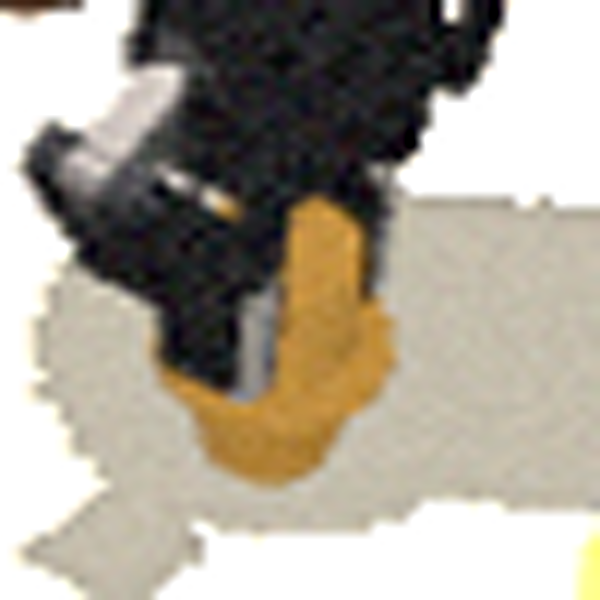

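```bash
python3 - <<'E'
from cell import *
from h import *
import pickle
d=pickle.load(open("d0.pkl","rb"));f0=d["scene"]
servo_line((.4878,.123,.15),feed=.15)
print(get_state()["opening"],get_state()["contact_force"])
reach((.512,-.2105,.15),ori(np.pi))
servo_line((.512,-.2105,.108),feed=.1)
s=get_state();print(s["opening"],s["eef_pos"],s["contact_force"],s["ft_torque"],s["t"])
f=grab_frame("scene");r=cut_out(f,"bushing")
pickle.dump((f,r,s),open("d1.pkl","wb"))
print([(x["conf"],x["bbox"]) for x in r])
c=f["color"][110:210,205:305];cv2.imwrite("pics/s9.png",cv2.resize(cv2.convertScaleAbs(c[:,:,::-1],alpha=1.6),None,fx=6,fy=6,interpolation=2))
E
```

```text
0.02948025381044757 [ 0.59753393 -0.71808998 -1.70445015]
0.029490370302445668 [ 0.512446   -0.21024282  0.1084806 ] [ 0.56055996  1.26500075 -0.73350624] [-0.03368856  0.00346584  0.00066668] 11.525
[(0.74, [340.2, 305.9, 366.0, 335.1]), (0.73, [243.8, 128.3, 258.6, 154.2]), (0.59, [303.1, 195.5, 324.2, 227.4])]
```

View pics/s9.png

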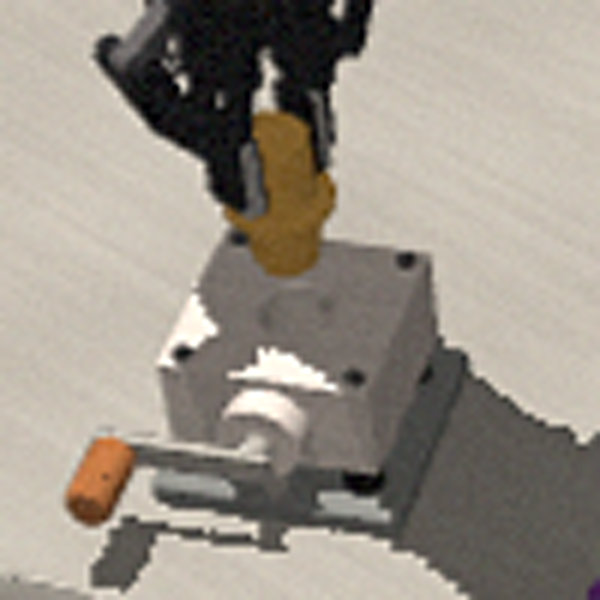

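```bash
python3 - <<'E'
import pickle
from h import *
d=pickle.load(open("d0.pkl","rb"));f1,r,s=pickle.load(open("d1.pkl","rb"))
for n,pts in(("scene",[(245,149.5),(273,153.3),(264,173.3),(235.3,168.5)]),("top",[(449.8,277.8),(483.8,260.8),(501.8,295.4),(467.8,312.2)])):
    f=d[n];g=cv2.cvtColor(f["color"],cv2.COLOR_RGB2GRAY).astype(float);Q=[]
    for u,v in pts:
        for _ in range(4):
            ui,vi=int(round(u)),int(round(v));w=np.clip(130-g[vi-2:vi+3,ui-2:ui+3],0,None)
            yy,xx=np.mgrid[vi-2:vi+3,ui-2:ui+3];u,v=(w*xx).sum()/w.sum(),(w*yy).sum()/w.sum()
        Q.append((u,v))
    W=np.array([back(f,q,.0745) for q in Q])
    print(n,np.round(Q,2).tolist(),"mean",W.mean(0),"sides",np.linalg.norm(W-np.roll(W,1,0),axis=1),"diag",((W[0]+W[2])/2)[:2],((W[1]+W[3])/2)[:2])
# held bushing in scene
f=f1;hsv=cv2.cvtColor(f["color"],cv2.COLOR_RGB2HSV)
k=((hsv[...,1]>120)&(hsv[...,0]<30)&(hsv[...,0]>8)&(hsv[...,2]>50))
k[:120]=0;k[165:]=0;k[:,:235]=0;k[:,270:]=0
dark=(hsv[...,2]<75)&~k
ign=dark|(cv2.dilate(dark.astype(np.uint8),np.ones((3,3)))>0)
ign[:133]=True
M=cv2.GaussianBlur(k.astype(np.float32),(0,0),.6)
print(k.sum())
for off in(.0073,):
    z0=s["eef_pos"][2]-off
    g=lambda c:((cv2.GaussianBlur(sil(f,c,z0).astype(np.float32),(0,0),.6)-M)**2)[~ign].sum()
    for c0 in((.512,-.2105),(.508,-.214)):
        q=minimize(g,c0,method="Nelder-Mead",options=dict(initial_simplex=np.array(c0)+np.array([[0,0],[.006,0],[0,.006]]),xatol=1e-4,fatol=1e-3));print(off,q.x,q.fun)
v=cv2.convertScaleAbs(f["color"][110:210,205:305,::-1],alpha=1.6);v=cv2.resize(v,None,fx=6,fy=6,interpolation=2)
sm=cv2.resize((sil(f,q.x,z0)>.5).astype(np.uint8)[110:210,205:305],None,fx=6,fy=6,interpolation=0)
cv2.drawContours(v,cv2.findContours(sm,0,2)[0],-1,(0,255,0),1)
im=cv2.resize(ign.astype(np.uint8)[110:210,205:305],None,fx=6,fy=6,interpolation=0)
cv2.drawContours(v,cv2.findContours(im,0,2)[0],-1,(255,0,0),1)
cv2.imwrite("pics/s10.png",v)
E
```

```text
scene [[244.78, 149.23], [272.54, 153.09], [263.78, 172.76], [234.87, 168.36]] mean [ 0.51412621 -0.20760335  0.0745    ] sides [0.07386697 0.07347273 0.07450222 0.07416517] diag [ 0.51419126 -0.20737755] [ 0.51406116 -0.20782915]
top [[449.13, 277.44], [483.23, 260.37], [501.59, 294.98], [467.5, 312.12]] mean [ 0.50913433 -0.21167939  0.0745    ] sides [0.07411787 0.07421633 0.07418873 0.07369582] diag [ 0.5090599  -0.21157117] [ 0.50920876 -0.21178762]
274
0.0073 [ 0.51403555 -0.2095807 ] 0.6138375997543335
0.0073 [ 0.51385127 -0.20932651] 0.6218965649604797
```

View pics/s10.png

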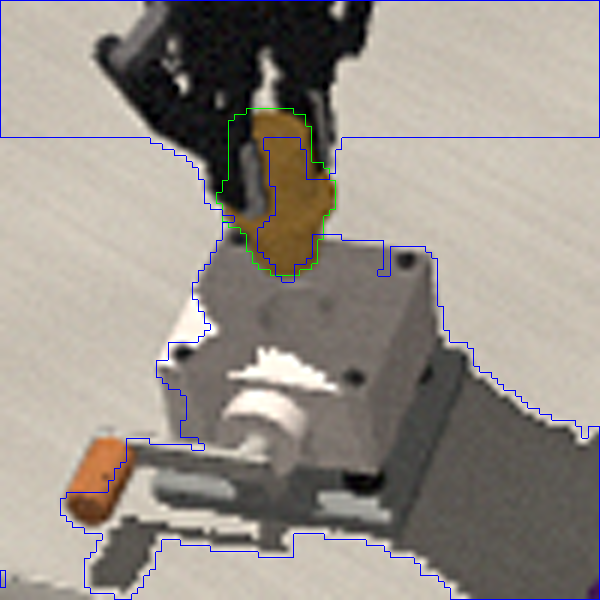

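Held square: the silhouette fit puts the bushing at about (0.5139,-0.2095), against the bore at about (0.5143,-0.208) in the same view. I'll correct by roughly 1 mm and enter gently, watching the side force.

```bash
cat >> h.py <<'E'
def F(n=6):
    from cell import pause,get_state
    a=[]
    for _ in range(n): pause(.02);a.append(np.r_[get_state()["contact_force"],get_state()["ft_torque"]])
    return np.mean(a,0).round(2)
E
python3 - <<'E'
from cell import *
from h import *
c=np.array([.5121,-.2097])
servo_line((*c,.085),feed=.08); b=F();print("base",b)
for z in(.079,.076,.074,.072,.0705):
    r=servo_line((*c,z),feed=.03,max_force=6);s=get_state();print(z,r,s["eef_pos"].round(4),F()-b,round(s["t"],2))
    if r: break
f=grab_frame("scene")
cv2.imwrite("pics/s11.png",cv2.resize(cv2.convertScaleAbs(f["color"][110:210,205:305,::-1],alpha=1.6),None,fx=6,fy=6,interpolation=2))
E
```

```text
base [ 0.03  0.09 -1.4  -0.01 -0.01  0.  ]
0.079 False [ 0.5119 -0.2097  0.0788] [ 0.05 -0.44 -0.16  0.   -0.01  0.02] 12.52
0.076 False [ 0.5119 -0.2098  0.0758] [ 0.08 -0.45 -0.1  -0.12  0.08  0.  ] 12.87
0.074 False [ 0.5121 -0.21    0.0741] [-0.45 -1.47  0.8  -0.58  0.13  0.  ] 13.22
0.072 False [ 0.5121 -0.2101  0.0722] [-0.69 -2.88  2.33 -1.08  0.35 -0.01] 13.57
0.0705 False [ 0.5121 -0.2101  0.0708] [-1.42 -3.95  4.   -1.53  0.62 -0.01] 13.92
```

View pics/s11.png

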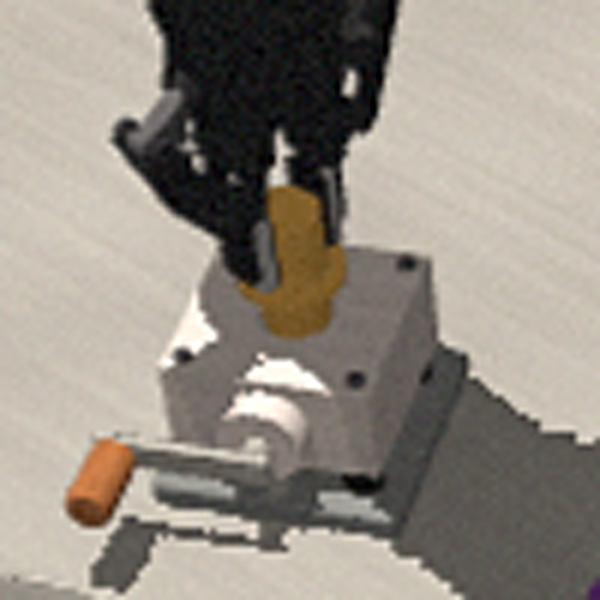

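The foot is about 8.5 mm into the bore. The side force pushes toward -y and slightly toward -x, so I'll shift until it's nulled.

```bash
cat > ins.py <<'E'
from cell import *
from h import *
def null(c,z,b,g=2.5e-4,n=4,tol=1.0):
    for i in range(n):
        d=F(4)-b
        if np.hypot(d[0],d[1])<tol: break
        st=g*d[:2]; L=np.linalg.norm(st); st*=min(1,6e-4/L); c=c+st
        servo_line((*c,z),feed=.02)
        print("  c",c.round(5),"before",d.round(2))
    return c
E
python3 - <<'E'
from ins import *
b=np.array([.03,.09,-1.4,-.01,-.01,0]); c=np.array([.5121,-.2097])
c=null(c,.0705,b,n=5);print(c,F()-b,get_state()["t"],get_state()["eef_pos"])
E
```

```text
c [ 0.51193 -0.21028] before [-1.35 -4.69  4.23 -1.66  0.65  0.01]
  c [ 0.51167 -0.21082] before [-1.66 -3.42  3.33 -1.34  0.39 -0.02]
  c [ 0.51172 -0.21128] before [ 0.19 -1.87  1.99 -0.84  0.04 -0.02]
  c [ 0.51172 -0.21158] before [ 0.   -1.19  0.37 -0.32 -0.04  0.02]
[ 0.51171953 -0.21158136] [ 0.07  0.23 -0.31 -0.01  0.    0.01] 15.5 [ 0.51161903 -0.21141277  0.07034095]
```

```bash
python3 - <<'E'
from ins import *
b=np.array([.03,.09,-1.4,-.01,-.01,0]); c=np.array([.51172,-.21158]); z=.0705
while z>.040:
    z-=.0015
    r=servo_line((*c,z),feed=.02,max_force=12)
    d=F(3)-b
    if np.hypot(d[0],d[1])>2.5:
        c=null(c,z,b,n=1); d=F(2)-b
    s=get_state();print(round(z,4),r,s["eef_pos"].round(4),d.round(1),round(s["t"],2),round(s["opening"],4))
    if d[2]>20 or r or s["t"]>26: break
print(c,z)
E
```

```text
0.069 False [ 0.5117 -0.2115  0.0689] [-0.2 -0.1 -0.4 -0.   0.   0. ] 15.8 0.0294
0.0675 False [ 0.5117 -0.2116  0.0674] [ 0.5 -0.2 -0.2 -0.   0.   0. ] 16.1 0.0294
0.066 False [ 0.5117 -0.2117  0.0659] [ 0.1 -0.7 -1.  -0.3  0.1 -0. ] 16.4 0.0292
0.0645 False [ 0.5118 -0.2118  0.0647] [-0.2 -0.9  1.4 -0.4  0.3  0. ] 16.7 0.0291
  c [ 0.51149 -0.2119 ] before [-0.92 -1.26  3.23 -0.63  0.48 -0.01]
0.063 False [ 0.5117 -0.2119  0.0631] [-0.8 -1.1  3.7 -0.4  0.3 -0. ] 17.35 0.0297
0.0615 False [ 0.5113 -0.2117  0.061 ] [-0.5 -1.6  0.7 -0.5  0.  -0. ] 17.65 0.0295
0.06 False [ 0.5114 -0.2118  0.06  ] [-0.9 -0.5  3.6 -0.2  0.4 -0. ] 17.95 0.0294
0.0585 False [ 0.5115 -0.2119  0.0588] [-1.6  0.4  5.4  0.   0.9 -0. ] 18.25 0.029
  c [ 0.51089 -0.21184] before [-2.84  0.26  8.33  0.22  1.17 -0.06]
0.057 False [ 0.5115 -0.212   0.0578] [-2.4 -0.1  7.   0.2  0.8 -0. ] 18.9 0.0294
  c [ 0.5103  -0.21177] before [-2.55  0.29  9.31  0.27  1.01  0.  ]
0.0555 False [ 0.5115 -0.2121  0.0568] [-1.2 -0.2  9.   0.2  0.6  0. ] 19.55 0.0291
  c [ 0.50975 -0.21153] before [-2.580e+00  1.140e+00  1.172e+01 
[... 442 characters left out ...]
297
0.0465 False [ 0.5115 -0.212   0.0481] [-0.7  0.2  9.4  0.1  0.4  0. ] 21.7 0.0295
0.045 False [ 0.5116 -0.2121  0.0469] [-1.8  0.6 11.8  0.2  0.6 -0. ] 22.0 0.029
  c [ 0.50916 -0.2114 ] before [-3.33  0.71 14.18  0.4   0.94 -0.04]
0.0435 False [ 0.5115 -0.2121  0.046 ] [-1.8 -0.3 13.6  0.2  0.5 -0. ] 22.65 0.0291
  c [ 0.5086  -0.21119] before [-4.330e+00  1.700e+00  1.844e+01  7.000e-01  1.170e+00 -1.000e-02]
0.042 False [ 0.5116 -0.2121  0.0452] [-2.3  0.4 17.1  0.3  0.6 -0. ] 23.3 0.0294
  c [ 0.50812 -0.21083] before [-5.2   3.84 26.06  1.21  1.89 -0.06]
0.0405 False [ 0.5117 -0.2122  0.0451] [-3.9  1.7 24.1  0.6  1.4 -0. ] 23.95 0.0297
[ 0.50811956 -0.21082919] 0.04049999999999997
```

The force ran at 9–14 N while sliding, then climbed to 24 N with z stopped at 0.0451, which suggests the shoulder is seated. I'll look before releasing.

```bash
python3 - <<'E'
from ins import *
b=np.array([.03,.09,-1.4,-.01,-.01,0])
print(F()-b,get_state()["t"])
f=grab_frame("scene")
cv2.imwrite("pics/s12.png",cv2.resize(cv2.convertScaleAbs(f["color"][115:205,210:300,::-1],alpha=2),None,fx=6.6,fy=6.6,interpolation=2))
E
```

```text
[-4.41  2.18 24.59  0.65  1.39 -0.07] 24.05
```

View pics/s12.png

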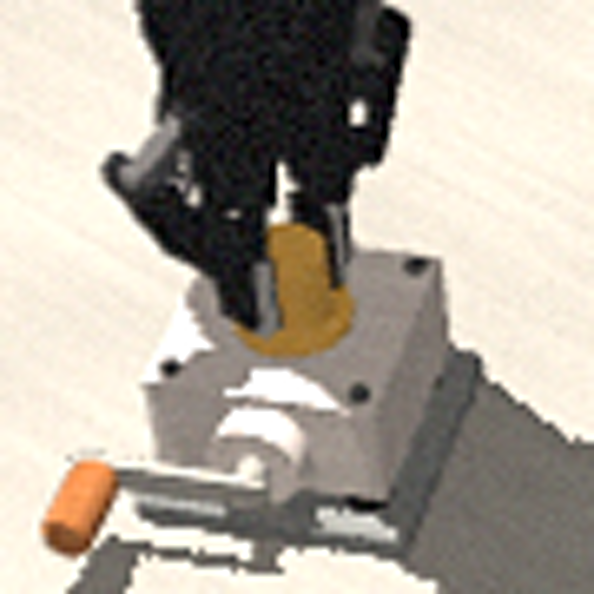

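The shoulder ring looks flush on the face (crop (295,335)). I'll unload to near zero force, release, and look without the gripper in the way.

```bash
python3 - <<'E'
from ins import *
b=np.array([.03,.09,-1.4,-.01,-.01,0]); c=np.array([.5116,-.2120]); z=.0415
while z<.054:
    z+=.002
    servo_line((*c,z),feed=.03); d=F(2)-b
    print(round(z,4),get_state()["eef_pos"].round(4),d.round(1))
    if d[2]<2.5: break
gripper_to(.075); print(get_state()["opening"],(F(2)-b)[:3])
c2=get_state()["eef_pos"][:2]
servo_line((*c2,.13),feed=.12)
reach((.45,-.05,.2),ori(np.pi))
print(get_state()["t"])
f=grab_frame("scene");t=grab_frame("top")
r=[x for x in cut_out(f,"bushing")];print([(x["conf"],x["bbox"]) for x in r])
import pickle;pickle.dump((f,t,r),open("d2.pkl","wb"))
v=cv2.resize(f["color"][115:205,210:300,::-1],None,fx=6.6,fy=6.6,interpolation=2)
w=cv2.resize(t["color"][240:330,430:520,::-1],None,fx=6.6,fy=6.6,interpolation=2)
cv2.imwrite("pics/s13.png",v);cv2.imwrite("pics/t13.png",w)
E
```

```text
0.0435 [ 0.5115 -0.2121  0.0453] [-7.2  2.6 15.9  1.1  2.3  0. ]
0.0455 [ 0.5115 -0.2121  0.0467] [-5.2  1.5 12.   0.6  1.7  0. ]
0.0475 [ 0.5115 -0.2121  0.0481] [-4.4  1.4  7.9  0.3  1.2  0. ]
0.0495 [ 0.5115 -0.212   0.0495] [-3.1 -0.2  5.6 -0.   0.9  0. ]
0.0515 [ 0.5115 -0.212   0.0511] [-2.2 -1.8  1.5 -0.4  0.4  0. ]
0.07500993298992874 [ 0.29 -0.18  0.94]
27.7
[(0.81, [342.6, 310.0, 365.5, 336.5]), (0.78, [241.4, 147.5, 263.3, 164.2]), (0.76, [303.6, 196.7, 322.2, 224.0])]
```

View pics/s13.png

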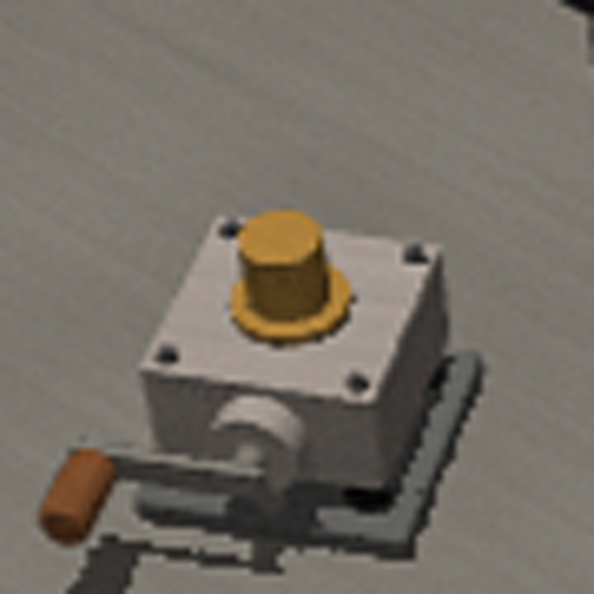

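View pics/t13.png

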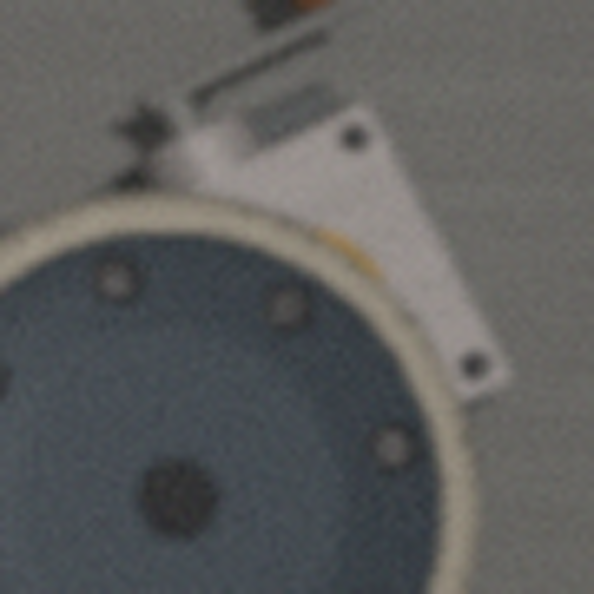

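It's flush and square in the view, and the retreat height (0.0511) agrees with the computed home height (0.0513). As an independent check on height and seating, I'll press on the neck top with closed fingers, centred.

```bash
python3 - <<'E'
from ins import *
c=np.array([.5115,-.2120])
gripper_to(0.0)
reach((*c,.13),ori(np.pi)); servo_line((*c,.085),feed=.1); b=F(5);print("base",b[:3])
r=servo_line((*c,.07),feed=.02,max_force=3.5);s=get_state();print(r,s["eef_pos"].round(4),s["t"])
z=s["eef_pos"][2]
while z>.062:
    z-=.0015; servo_line((*c,z),feed=.02); d=F(2)-b; s=get_state()
    print(round(z,4),s["eef_pos"].round(4),d[:3].round(1),round(s["t"],2))
    if d[2]>23 or np.hypot(d[0],d[1])>8 or s["t"]>42: break
servo_line((*c,.13),feed=.1)
reach((.42,.0,.2),ori(np.pi)); move_j([1.0,.255,.108,0,-1.424,-.285]) 
print(get_state()["t"])
f=grab_frame("scene");t=grab_frame("top")
v=cv2.resize(f["color"][115:205,210:300,::-1],None,fx=6.6,fy=6.6,interpolation=2)
w=cv2.resize(t["color"][240:330,430:520,::-1],None,fx=6.6,fy=6.6,interpolation=2)
cv2.imwrite("pics/s14.png",v);cv2.imwrite("pics/t14.png",w)
cv2.imwrite("pics/s14full.png",f["color"][:,:,::-1])
hsv=cv2.cvtColor(f["color"],cv2.COLOR_RGB2HSV)
k=((hsv[...,1]>110)&(hsv[...,0]<30)&(hsv[...,0]>8)).astype(np.uint8);l=cv2.connectedComponents(k)[1];k=l==l[152,254]
D=((23,28),(23,33),(16,33),(16,62))
def g(p,fr=f):
    return ((cv2.GaussianBlur(sil(fr,p[:2],p[2],D).astype(np.float32),(0,0),.6)-cv2.GaussianBlur(k.astype(np.float32),(0,0),.6))**2).sum()
for z0 in(.042,.044,.046,.048):
    q=minimize(lambda x:g((*x,z0)),(.514,-.209),method="Nelder-Mead",options=dict(initial_simplex=[[.514,-.209],[.518,-.209],[.514,-.205]],xatol=1e-4,fatol=1e-3));print(z0,q.x,q.fun)
E
```

```text
base [-0.21  0.37  0.24]
True [ 0.5115 -0.212   0.0752] 30.5417
0.0737 [ 0.5117 -0.2121  0.0746] [-2.2  1.6  7. ] 30.82
0.0722 [ 0.5117 -0.2121  0.0735] [-2.7  1.6  9.7] 31.11
0.0707 [ 0.5117 -0.2121  0.0725] [-3.4  2.8 12.2] 31.39
0.0692 [ 0.5114 -0.2118  0.0713] [-5.6  4.8 15.3] 31.68
0.0677 [ 0.5115 -0.2119  0.0713] [-8.8  7.2 23.4] 31.96
35.0417
0.042 [ 0.51140833 -0.21161469] 7.242561340332031
0.044 [ 0.51284415 -0.21004773] 7.797658920288086
0.046 [ 0.51438851 -0.20837521] 8.220735549926758
0.048 [ 0.516325   -0.20602021] 9.00988483428955
```

View pics/s14.png

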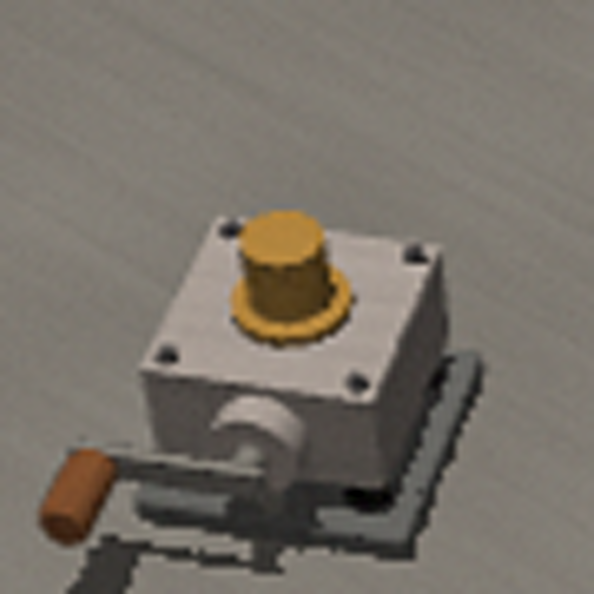

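View pics/t14.png

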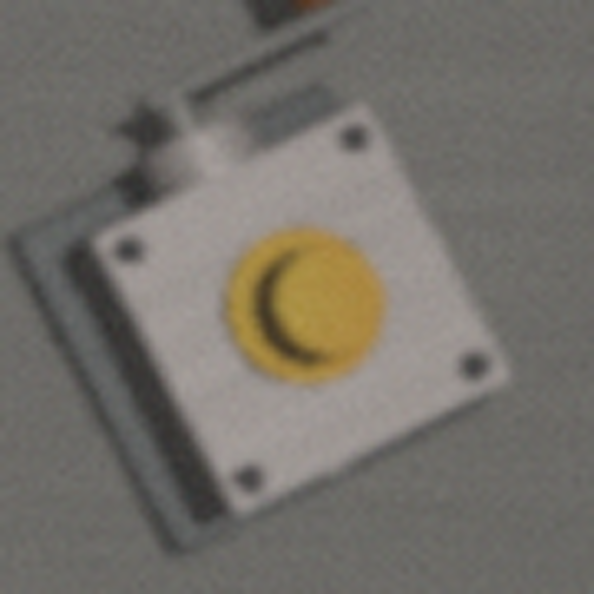

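View pics/s14full.png

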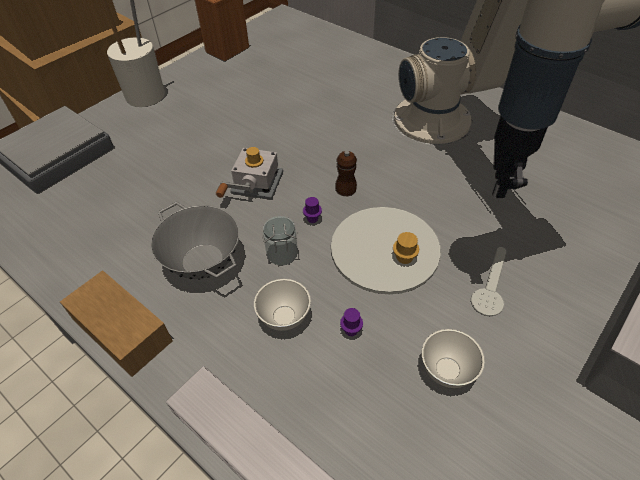

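```bash
python3 -c "
from cell import *
print(get_state()['contact_force'],get_state()['t']); finish_job()"
```

```text
[ 0.47516886  0.85660666 -1.06880301] 35.1417
the job is handed in; nothing more can be done
```

I pressed the slim bronze bushing into the gear-head bore until its shoulder was down, let go of it, and handed the job in at about 35 s. No verdict is reported.

**How it went**
- **First grasp:** it closed on air. The real fingertips sit about 29 mm behind the reported TCP, where the sheet says 8 mm ahead. I found this by a gentle touch on the bushing's top (about 6 N), which did not visibly move it. The second grasp, at the corrected height, held.
- **Insertion:** I nulled the side force at about 9 mm depth, then pressed in steps. The force ran at about 9–14 N while sliding and climbed to 26 N at most when the shoulder stopped.

**Last checks**
- **Seating:** a second press on the neck top with closed fingers stopped hard at about 23 N. The top's height agreed with fully home to within about 1 mm.
- **Position:** both cameras show the shoulder flush, centred and square. The bigger bushing, the look-alikes and everything else appear where they were, and the arm is clear.

**What disagreed**
- **Cameras:** the two differ by up to 5 mm horizontally on the bore, so I relied on one view plus force for alignment.
- **Height from the image:** a rough silhouette fit read up to about 1.5 mm above home. That is within the camera uncertainty, so I trusted the force and TCP heights instead.

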